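# Clamp the amber vial in the mixer with its cam

### The arm

A 7-joint arm with a two-finger parallel gripper is mounted at the origin on the work surface. World frame = base frame: x ahead of the robot, y to its left, z up, the work surface at z = 0. Lengths are in m, angles in rad, forces in N, time in s.
With the tool pointing down it reaches from about 0.425 to 1.025 m from the base axis. Payload 9.4 kg.
Tool frame: the origin (TCP) lies midway between the tips of the shut fingers; the grasp point (between the pads) lies env.pinch_z behind it (env.pinch_z is the distance from the TCP to the grasp point, in m); z points along the fingers, y is the line along which they close (so a half turn about z gives the same grasp; the last joint's range is limited). The gripper opens to 85 mm and grips with 20 to 120 N. Pads are 22 mm wide; open, the fingers measure 114 mm over their backs; the gripper's body (76 mm by 85 mm) begins 54 mm behind the grasp point. The pads swing forward as they close: fully open they stand 13 mm farther back than shut.
Start: joints at [1.067, 0.599, -0.003, 1.599, 0.002, 0.943, -0.08], TCP at [0.3, -0.66, 0.231] pointing down, gripper open.
Joint ranges: [-2.57, 2.57], [-0.35, 1.97], [-1.29, 1.29], [0.11, 2.56], [-1.05, 4.19], [0.11, 1.86], [-2.63, 2.63]. Speed limits (rad/s): [2.22, 2.22, 3.01, 3.01, 3.14, 3.14, 3.14].

### API

Orientations are given as a 3x3 rotation matrix whose columns are the frame's x, y, z axes.
In Python, from workcell import env gives the robot as it stands.
- The arm moves only by the shell command python3 -m pendant 'ROWS' [FORCE]. ROWS is JSON, one flat list of numbers, 5 for each row, row after row: the shift along the tool's x, y, z as a fraction of full scale, then the turn about the tool's z as a fraction of full scale, then the opening, from -1 (shut) to 1 (fully open), so that 0 is half open. A call has 1 to 5 rows; each row shifts and turns the commanded pose from where the row before left it, along the tool's axes as they then stand; what a row does not reach is not made up. Full scale, the value 1, is 0.03 m for a shift and pi rad for a turn. A row lasts 1/10 s, in which the tool goes at most 50 mm and 8.59 degrees, less where a joint would pass 70% of its speed; a pose out of reach is approached as far as the arm can. A call with a number of a shift or a turn outside -1 to 1 is refused whole. A call with a gripper value outside its range is refused whole. The fingers move at their own pace and stop on an object; FORCE is the grip in N (left out, the last holds). Time passes only in rows, so rows that do not move let the fingers close. It gives the time, the measured TCP pose, the force, the opening and the grip force at its end, in the units of the state.
- env.observe(): the state, without advancing time (a new reading comes with each control period).
- env.camera(name): name is "scene" or "top" or "wrist"; returns the picture (384x512x3 uint8, blue, green, red); there is no depth.
- env.camera_model(name): a dict with "mtx" (3x3 intrinsics, pixels), "extrinsics" (4x4, takes a point from camera to world coordinates); the wrist camera has in their place "mount" (4x4, takes a point from camera to tool coordinates, whose origin is the TCP and whose axes are the flange's). Camera axes: x right, y up, looking along -z (the intrinsics and any distortion apply to the point x, -y, -z); pixel columns grow to the right and rows downward; lengths in m; the calibration is good to about 2 mm. The wrist camera is an equidistant fisheye: a pixel r from the principal point sees the ray r / f radians off the axis. A picture is of the moment at which its call begins: read the wrist's pose just before it. camera_model takes no time and is no camera call.
- env.job_done(): hands the job in; it is judged then, once.
The state is a dict: "t": time; "joint_pos": joint angles; "qd": joint speeds; "joint_torque": joint torques, N m; "ee_pos": TCP position; "tcp_rot": TCP orientation; "ft_force": force on the tool from outside, world axes, zero at the start; "moment": the same for the moment, N m; "grip_width": opening from 0.0 (shut) to 1.0 (fully open); "grasp_force": force on a finger pad.
Only numpy, scipy, OpenCV 4.12 (cv2) and the standard library are available. Lean on these libraries where they do the work, as an engineer would, in place of code of your own. Each camera call takes 0.05 s, during which the arm holds its last target. There are 200 camera calls.

### The job

Stand the amber vial upright in the V-shaped nest on top of the vial mixer and let go of it. Then turn the black cam handle until the cam's high point (red end of the handle) points squarely at the sprung follower, so that the orange pad clamps the vial, and let go. Leave the other vials, the bottle, the beaker and the electrode stand where they are, and do not bump the stand.

Things in the scene. Friction and masses are not known exactly. Their poses are not given: they have to be found in the camera images.
- mixer: Cream box, 130 (x) x 230 (y) x 55 mm high, fixed to the bench, with an aluminium plate on top (upper face 61 mm above the bench, 100 x 200 mm). Origin: centre of its underside; z up. Along its y axis on the plate: the nest at y = -60 mm, the cam at y = +55 mm, the follower and orange pad between them. It may stand left or right of the electrode stand, turned up to 0.4 rad.
- nest (a point): Where the vial's axis meets the plate once the vial is pressed fully into the nest: 61 mm above the bench, axes as the mixer's. The nest is a grey V block, 22 mm high, with two upright faces at 45 degrees that open towards +y of the mixer. With the pad back, its face (30 mm wide, top 23 mm above the plate) is 20 mm from this point on the +y side, so a 28 mm vial has 6 mm of play along y: best set down 3 mm to the +y side of this point; the pad then pushes it home.
- cam_grip (a point): On the cam's vertical axis, at the height to grip its handle: 101 mm above the bench, turning with the cam. The handle is a black upright bar 12 mm thick (point x), 48 mm long (point y), from 80 to 112 mm above the bench, so its sides are gripped from above across the point's x. The +y of this point points to the cam's high point. Below the handle is the cam, a steel disc of 20 mm radius set 9 mm off the axis, top 78 mm above the bench.
- cam_mark (a point): Red mark on the top of the handle at the end over the high point, 18 mm from the cam's axis, 113 mm above the bench.
- cam (a joint): Turn of the cam, rad, growing counter-clockwise seen from above: at 0 the high point faces away from the follower (mixer +y), at 3.14 it points squarely at the follower (mixer -y). Stops at 0 and 3.9; starts between 0.5 and 1.8. The cam touches the follower only from about 1.75 on; it is stiff (about 0.1 N m) and stays where it is left.
- follower (a joint): Travel of the sprung follower (steel bar with a brass roller), m: 0 with the cam off it, about 0.009 at the cam's high point. It moves towards the nest (mixer -y) and carries the orange pad. The spring returns it with up to 4 N.
- pad (a joint): How far the orange pad is pushed back on its own spring (1.5 N/mm), m: 0 when it presses nothing, about 0.003 when the vial is clamped.
- amber_center (a point): Centre (half-way up, on the axis, z up) of the loose amber glass vial with a white cap: body 28 mm across and 77 mm high, cap 24 mm across and 18 mm high, 95 mm in all, about 60 g. It starts upright in one of the three places of the tray.
- green_center (a point): Centre of the green glass vial with a white cap, same size; a bystander in the tray.
- blue_center (a point): Centre of the opaque blue vial with a white cap, same size; a bystander in the tray.
- tray: White tray, 85 (x) x 215 (y) mm with a rim 14 mm high, fixed to the bench; the three vials stand on its floor (4 to 5 mm above the bench) in a row along its y, 66 mm apart. Origin: centre of its underside. It is on the other side of the electrode stand from the mixer.
- stand: Electrode stand, fixed, between tray and mixer. Base plate 150 (x) x 75 (y) x 12 mm, origin at the centre of its underside. A rod 12 mm thick at x = -50 mm rises to 272 mm; an arm at 230 mm height runs from it to x = +45 mm, where an electrode 16 to 22 mm thick hangs from 255 down to 100 mm.
- reagent: Closed glass bottle with a blue cap, 60 mm across, 140 mm high, loose; origin at the centre of its underside. It stands just beyond the mixer.
- beaker: Empty glass beaker, 70 mm across, 85 mm high, loose; origin at the centre of its underside. It stands just beyond the tray.

How it is judged:
By the outcome, as a careful person would: the job done as asked, in the order asked, and still so for the second after the job is handed in, with the robot touching nothing.
It also fails if it takes over 67 s, if anything falls off the work surface, if the arm or the gripper's body presses on something with over 40 N, if the wrist force passes 120 N, or if a joint passes its speed limit or range.

## Working session

There is one attempt and no reset: what is moved stays moved. The work goes in short steps, Python scripts to look and compute and a shell command to move; the robot and the scene stay as the last step left them, time stands still between calls to the robot, and variables do not carry over. Pictures are saved under pics/ and viewed, at most 10 in all, crops included, and the job is handed in when it is done.

```bash
mkdir -p pics; ls
python3 - <<'E'
from workcell import env
import cv2, numpy as np
np.set_printoptions(precision=4,suppress=True)
o=env.observe();print(o['t'],o['ee_pos'],o['tcp_rot'],o['grip_width'],env.pinch_z)
for n in("scene","top","wrist"):
    print(n,env.camera_model(n))
cv2.imwrite('pics/top0.png',env.camera('top'));cv2.imwrite('pics/scene0.png',env.camera('scene'))
E
```

```text
pics
0.0 [ 0.2999 -0.6596  0.2304] [[ 0.9103  0.414  -0.0007]
 [ 0.414  -0.9103  0.0013]
 [-0.0001 -0.0015 -1.    ]] 0.9992097482185737 0.0187
scene {'mtx': array([[491.1637,   0.    , 258.1736],
       [  0.    , 491.1637, 187.6917],
       [  0.    ,   0.    ,   1.    ]]), 'extrinsics': array([[-0.8173, -0.3025,  0.4905,  1.1882],
       [ 0.576 , -0.4553,  0.679 ,  0.8575],
       [ 0.0179,  0.8374,  0.5463,  0.7788],
       [ 0.    ,  0.    ,  0.    ,  1.    ]])}
top {'mtx': array([[449.1675,   0.    , 252.8935],
       [  0.    , 449.1675, 196.681 ],
       [  0.    ,   0.    ,   1.    ]]), 'extrinsics': array([[-0.0304,  0.9846, -0.1721,  0.4073],
       [-0.9995, -0.0302,  0.0036,  0.0284],
       [-0.0017,  0.1721,  0.9851,  1.1936],
       [ 0.    ,  0.    ,  0.    ,  1.    ]])}
wrist {'mtx': array([[297.3186,   0.    , 255.5461],
       [  0.    , 297.3186, 191.6626],
       [  0.    ,   0.    ,   1.    ]]), 'mount': array([[-0.0012,  0.9559,  0.2937,  0.0742],
       [ 1.    ,  0.0009,  0.0012, -0.0001],
       [ 0.0009,  0.2937, -0.9559, -0.1429],
       [ 0.    ,  0.    ,  0.    ,  1.    ]])}
```

View pics/top0.png

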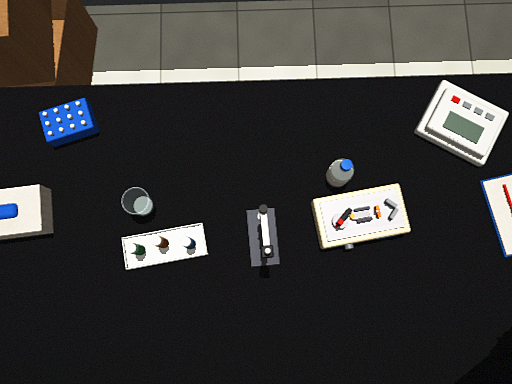

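View pics/scene0.png

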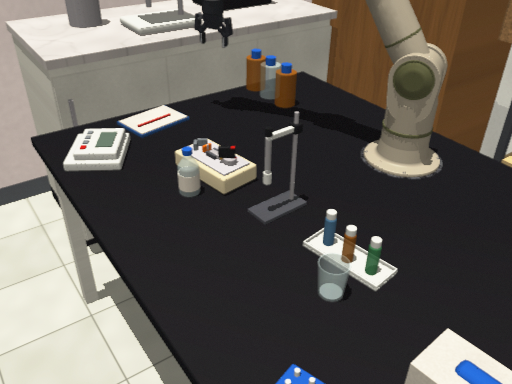

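The top view shows the tray at about (165,246), with the amber vial in the middle at (162,242). The stand is at (263,237). The mixer is at (361,216), with its nest end on the right at (390,208) and the cam at (343,217). I'll enlarge these to measure them.

```bash
cat > h.py <<'E'
import numpy as np, cv2
from workcell import env
np.set_printoptions(precision=4,suppress=True)
def unproj(cam,uv,z):
    m=env.camera_model(cam);K=m['mtx'];T=m['extrinsics']
    d=T[:3,:3]@np.array([(uv[0]-K[0,2])/K[0,0],-(uv[1]-K[1,2])/K[1,1],-1])
    s=(z-T[2,3])/d[2];return T[:3,3]+s*d
def proj(cam,P):
    m=env.camera_model(cam);K=m['mtx'];T=m['extrinsics']
    p=T[:3,:3].T@(np.asarray(P)-T[:3,3]);return np.array([K[0,2]+K[0,0]*p[0]/-p[2],K[1,2]-K[1,1]*p[1]/-p[2]])
E
python3 - <<'E'
import cv2,numpy as np
a=cv2.imread('pics/top0.png')
f=lambda x,y,w,h,s:cv2.resize(a[y:y+h,x:x+w],None,fx=s,fy=s,interpolation=cv2.INTER_CUBIC)
A=f(304,176,114,80,7)[:, :798]
cv2.imwrite('pics/mix.png',A)
B=f(115,195,100,80,4);C=f(235,195,60,80,4)
cv2.imwrite('pics/tray.png',np.hstack([B,C]))
E
```

```text
(no output)
```

View pics/mix.png

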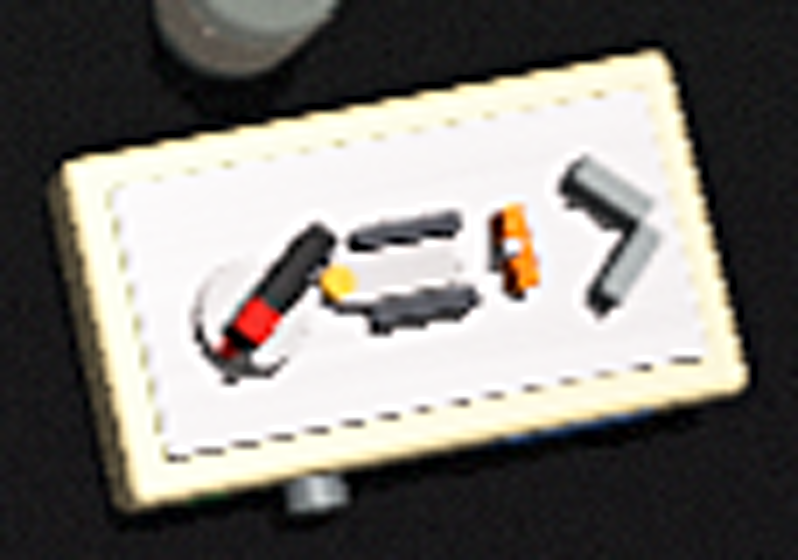

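View pics/tray.png

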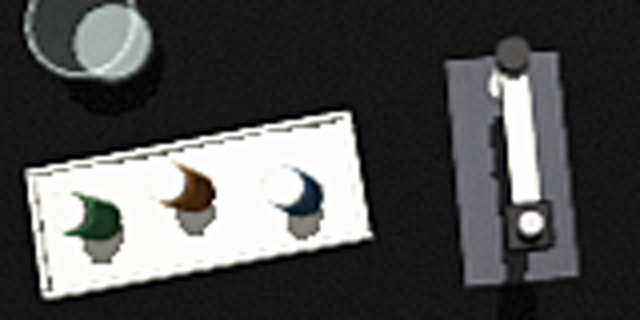

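The mixer crop shows the top-face corners at about (65,160), (662,52), (745,390) and (130,505). The red mark is at (255,318) and the far handle end at (322,235), so the cam high point faces away from the follower. In the tray crop, amber is in the middle at (190,187), with the electrode at (530,222) and the rod at (512,55).

Run:
```python
from h import *
from scipy.optimize import least_squares
def fit(px,z,hx,hy,x0):
    W=np.array([unproj('top',p,z)[:2] for p in px]); 
    L=np.array([[hx,hy],[hx,-hy],[-hx,-hy],[-hx,hy]])
    def r(q):
        c,s=np.cos(q[2]),np.sin(q[2]);return (L@np.array([[c,s],[-s,c]])+q[:2]-W).ravel()
    k=least_squares(r,[*W.mean(0),0]);return k.x,k.fun
c=lambda P,s,ox,oy:[((x+.5)/s-.5+ox,(y+.5)/s-.5+oy) for x,y in P]
mx,f=fit(c([(65,160),(662,52),(745,390),(130,505)],7,304,176),.055,.065,.115,0);print('mixer',mx,f)
mp,f=fit(c([(115,187),(650,90),(702,360),(170,458)],7,304,176),.061,.05,.1,0);print('plate',mp,f)
tr,f=fit(c([(25,170),(350,110),(372,238),(45,298)],4,115,195),.014,.0425,.1075,0);print('tray',tr,f)
st,f=fit(c([(45,60),(157,52),(180,275),(65,285)],4,235,195),.012,.075,.0375,0);print('stand',st,f)
W=[unproj('top',p,.113)[:2] for p in c([(255,318),(325,232),(330,240)],7,304,176)];print('mark/handle ends',W)
for n,m in(('mixer',mx),('plate',mp)):
    R=lambda y:m[:2]+y*np.array([-np.sin(m[2]),np.cos(m[2])])
    print(n,'nest',R(-.06),'set',R(-.057),'cam',R(.055))
cam=R(.055);d=W[0]-cam;print('mark r',np.hypot(*d),'cam ang',np.arctan2(d[1],d[0])-np.pi/2-mp[2])
# vial
R=tr[:2];print('tray mid, ±66 proj',[proj('scene',[*(R+k*.066*np.array([-np.sin(tr[2]),np.cos(tr[2])])),.1]) for k in(-1,0,1)],
 [proj('top',[*R,z])for z in(.1,.082)], [proj('scene',[*R,z])for z in(.0045,.082)])
a=cv2.imread('pics/scene0.png')[200:300,300:420];cv2.imwrite('pics/sc.png',cv2.resize(a,None,fx=6,fy=6,interpolation=cv2.INTER_CUBIC))
```

```text
mixer [ 0.5507 -0.25    0.149 ] [ 0.0009  0.0031  0.0014 -0.0018 -0.0014 -0.0018 -0.0009  0.0005]
plate [ 0.5507 -0.2517  0.1447] [ 0.0003  0.001  -0.0008  0.0011 -0.0001 -0.003   0.0005  0.0008]
tray [0.4908 0.26   0.1538] [ 0.0001 -0.0011 -0.      0.0001  0.0003  0.0005 -0.0004  0.0005]
stand [0.5072 0.002  0.059 ] [ 0.0004  0.      0.0018 -0.0003 -0.001   0.0002 -0.0012  0.0001]
mark/handle ends [array([ 0.5299, -0.1843]), array([ 0.5592, -0.2105]), array([ 0.5563, -0.212 ])]
mixer nest [ 0.5596 -0.3093] set [ 0.5591 -0.3063] cam [ 0.5425 -0.1956]
plate nest [ 0.5593 -0.3111] set [ 0.5589 -0.3081] cam [ 0.5427 -0.1973]
mark r 0.018230003538938985 cam ang 0.6331893545967564
tray mid, ±66 proj [array([329.3658, 212.6454]), array([351.9904, 225.2189]), array([376.2637, 238.7087])] [array([157.2725, 243.2046]), array([158.8144, 243.7156])] [array([347.0907, 257.0963]), array([351.0322, 231.4527])]
```

View pics/sc.png

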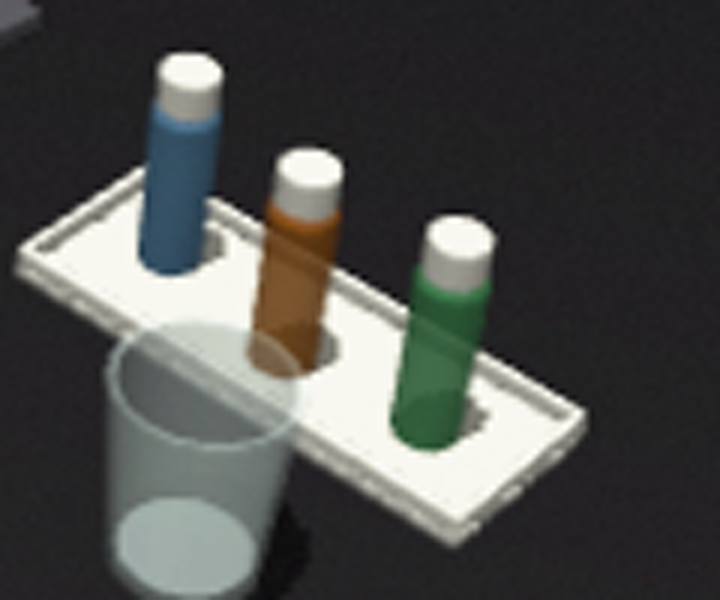

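```bash
python3 - <<'E'
from h import *
f=lambda x,y:((x+.5)/6-.5+300,(y+.5)/6-.5+200)
for n,p in(('blue',(191,72)),('amber',(310,168)),('green',(460,237))): print(n,unproj('scene',f(*p),.0995))
print('beaker',unproj('top',(136,201),.085),'bottle cap',unproj('top',(347,165),.14))
E
R='0,0,-0.48,-0.046,0'
python3 -m pendant '[0,0,-0.48,-0.046,0.5, 0,0,-0.48,-0.046,0.5, 0,0,-0.48,-0.046,0.5, 0,0,-0.48,-0.046,0.5, 0,0,-0.48,-0.046,0.5]'
python3 -m pendant '[0,0,-0.48,-0.046,0.5, 0,0,-0.48,-0.046,0.5, 0,0,-0.48,-0.046,0.5, 0,0,-0.48,-0.046,0.5, 0,0,0,0,0.5]'
```

```text
blue [0.4935 0.1938 0.0995]
amber [0.498  0.265  0.0995]
green [0.4812 0.3257 0.0995]
beaker [0.599  0.3171 0.085 ] bottle cap [ 0.6619 -0.2045  0.14  ]
t: 0.6
ee_pos: [0.2999, -0.6597, 0.3034]
tcp_rot: [[0.404, 0.915, -0.001], [0.915, -0.404, 0.001], [0.0, -0.001, -1.0]]
ft_force: [0.2, -0.8, -0.6]
grip_width: 0.751
grasp_force: 0.0
t: 1.1
ee_pos: [0.3003, -0.6606, 0.3625]
tcp_rot: [[-0.158, 0.987, 0.001], [0.987, 0.158, -0.002], [-0.002, 0.001, -1.0]]
ft_force: [-0.4, 0.3, -0.5]
grip_width: 0.75
grasp_force: 0.0
```

```bash
python3 -m pendant '[0.94,0.8,0,0,0.5, 0.94,0.8,0,0,0.5, 0.94,0.8,0,0,0.5, 0.94,0.8,0,0,0.5, 0.94,0.8,0,0,0.5]' | grep ee_pos
python3 -m pendant '[0.94,0.8,0,0,0.5, 0.94,0.8,0,0,0.5, 0.94,0.8,0,0,0.5, 0.94,0.8,0,0,0.5, 0.94,0.8,0,0,0.5]' | grep ee_pos
python3 -m pendant '[0.94,0.8,0,0,0.5, 0.94,0.8,0,0,0.5, 0.94,0.8,0,0,0.5, 0,0,0,0,0.5, 0,0,0,0,0.5]'
python3 - <<'E'
from h import *
o=env.observe();np.savez('w1.npz',p=o['ee_pos'],R=o['tcp_rot']);cv2.imwrite('pics/w1.png',env.camera('wrist'));print(o['joint_pos'])
E
```

```text
ee_pos: [0.3969, -0.5004, 0.3597]
ee_pos: [0.4934, -0.3425, 0.3599]
t: 2.6
ee_pos: [0.5511, -0.2483, 0.3599]
tcp_rot: [[-0.155, 0.988, -0.001], [0.988, 0.155, 0.0], [0.001, -0.001, -1.0]]
ft_force: [-0.6, -1.2, -0.1]
grip_width: 0.75
grasp_force: 0.0
[ 0.6642  0.3682 -0.4689  1.7059  0.1822  1.1123  0.2964]
```

View pics/w1.png

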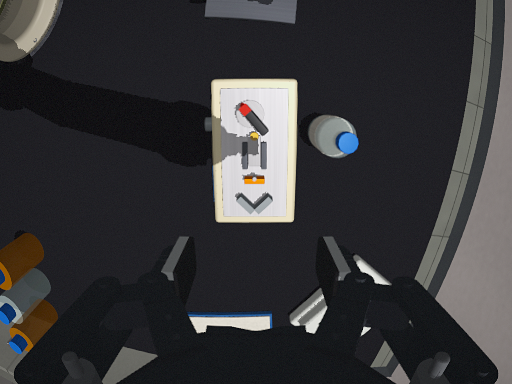

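The wrist view shows the mixer with corners at (212,80), (297,80), (294,222) and (216,222). The red mark is at (244,109) and the nest apex near (254,208). I'll zoom in for precision.

Run:
```python
import cv2
a=cv2.imread('pics/w1.png')[72:228,205:305]
cv2.imwrite('pics/w1z.png',cv2.resize(cv2.rotate(a,cv2.ROTATE_90_COUNTERCLOCKWISE),None,fx=5,fy=5,interpolation=cv2.INTER_CUBIC))
```

```text
(no output)
```

View pics/w1z.png

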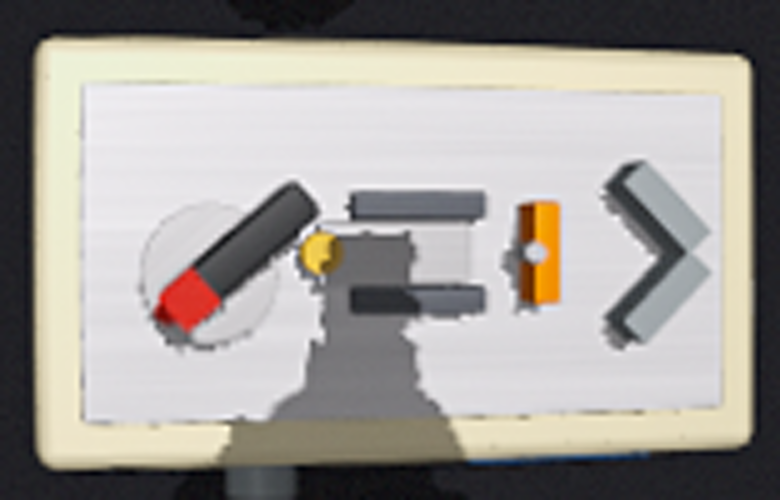

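The zoom shows plate corners at (83,86), (720,96), (722,406) and (84,421), the V apex at (686,252), the pad face at (560,252), the mark at (188,300) and the handle end at (305,195).

```bash
cat >> h.py <<'E'
def wun(uv,z,p,R):
    m=env.camera_model('wrist');K=m['mtx'];M=m['mount']
    a=np.array([uv[0]-K[0,2],uv[1]-K[1,2]]);r=np.hypot(*a);t=r/K[0,0];a=a/r*np.sin(t)
    d=R@M[:3,:3]@np.array([a[0],-a[1],-np.cos(t)]);c=p+R@M[:3,3]
    return c+d*(z-c[2])/d[2]
E
python3 - <<'E'
from h import *
from scipy.optimize import least_squares
q=np.load('w1.npz');p,Rt=q['p'],q['R']
c=lambda X,Y,z:wun((205+99-((Y+.5)/5-.5),72+(X+.5)/5-.5),z,p,Rt)[:2]
L=lambda hx,hy:np.array([[hx,hy],[hx,-hy],[-hx,-hy],[-hx,hy]])
for pts,z,l in(([(83,86),(720,96),(722,406),(84,421)],.061,L(.05,.1)),([(37,40),(752,55),(750,448),(38,468)],.055,L(.065,.115))):
    W=np.array([c(x,y,z) for x,y in pts])
    def r(k):
        C,S=np.cos(k[2]),np.sin(k[2]);return (l@np.array([[C,S],[-S,C]])+k[:2]-W).ravel()
    k=least_squares(r,[.55,-.25,.15]);print(k.x,k.fun)
    m=k.x;g=np.array([-np.sin(m[2]),np.cos(m[2])]);print('nest',m[:2]-.06*g,'set',m[:2]-.057*g,'cam',m[:2]+.055*g)
a=c(686,252,.083);print('apex->nest',a+.0198*g);print('pad->nest',c(560,252,.084)-.02*g)
k=c(188,300,.112);e=c(302,192,.112);d=k-e;print('mark',k,'end',e,'handle ang',np.arctan2(d[1],d[0]),'joint',np.arctan2(d[1],d[0])-np.pi/2-m[2])
E
```

```text
[ 0.5479 -0.2505  0.1572] [ 0.0008  0.0008  0.0004 -0.0007 -0.0002 -0.0004 -0.0011  0.0004]
nest [ 0.5573 -0.3097] set [ 0.5568 -0.3068] cam [ 0.5393 -0.1961]
[ 0.5476 -0.2497  0.1554] [ 0.0013  0.0019  0.0005 -0.0012 -0.0003 -0.0022 -0.0015  0.0014]
nest [ 0.5569 -0.309 ] set [ 0.5564 -0.306 ] cam [ 0.5391 -0.1954]
apex->nest [ 0.5571 -0.3091]
pad->nest [ 0.5573 -0.3092]
mark [ 0.5255 -0.1844] end [ 0.558  -0.2098] handle ang 2.4775272216153015 joint 0.7513173242336989
```

```bash
python3 -m pendant '[0.95,0.05,0,0,0.5, 0.95,0.05,0,0,0.5, 0.95,0.05,0,0,0.5, 0.95,0.05,0,0,0.5, 0.95,0.05,0,0,0.5]' | grep ee_pos
python3 -m pendant '[0.95,0.05,0,0,0.5, 0.95,0.05,0,0,0.5, 0.95,0.05,0,0,0.5, 0.95,0.05,0,0,0.5, 0.95,0.05,0,0,0.5]' | grep ee_pos
python3 -m pendant '[0.95,0.05,0,0,0.5, 0.95,0.05,0,0,0.5, 0.95,0.05,0,0,0.5, 0.95,0.05,0,0,0.5, 0.95,0.05,0,0,0.5]' | grep ee_pos
python3 -m pendant '[0.95,0.05,0,0,0.5, 0.95,0.05,0,0,0.5, 0.95,0.05,0,0,0.5, 0,0,1,0,0.5, 0,0,1,0,0.5]' | grep ee_pos
python3 -m pendant '[0,0,1,0,0.5, 0,0,1,0,0.5,0,0,0,0,0.5]'
python3 - <<'E'
from h import *
o=env.observe();np.savez('w2.npz',p=o['ee_pos'],R=o['tcp_rot']);a=env.camera('wrist');cv2.imwrite('pics/w2.png',a);print(o['joint_pos'])
E
```

```text
ee_pos: [0.5354, -0.1081, 0.3605]
ee_pos: [0.5212, 0.0338, 0.3605]
ee_pos: [0.5069, 0.1758, 0.3605]
ee_pos: [0.4985, 0.2613, 0.3003]
t: 4.95
ee_pos: [0.4968, 0.2587, 0.2372]
tcp_rot: [[-0.152, 0.988, -0.006], [0.988, 0.152, -0.004], [-0.003, -0.006, -1.0]]
ft_force: [-0.5, -0.5, -0.4]
grip_width: 0.751
grasp_force: 0.0
[-0.154   0.4552 -0.5994  1.9437  0.3356  0.8494 -0.7796]
```

View pics/w2.png

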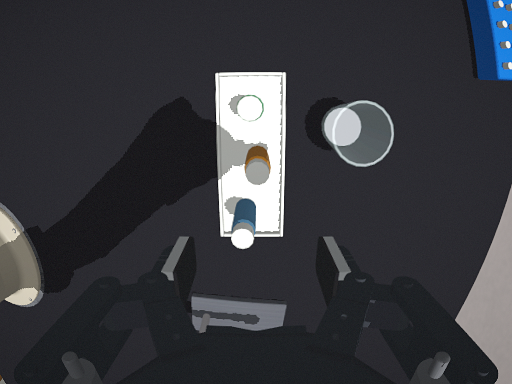

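The wrist view shows the amber cap at about (258,173), the green cap at (251,108) and the blue cap at (243,237), with tray corners at (216,73), (286,73), (282,237) and (221,237).

```bash
python3 - <<'E'
from h import *
q=np.load('w2.npz');p,R=q['p'],q['R']
for n,u in(('green',(251,108)),('amber',(258,173)),('blue',(243,237))):print(n,wun(u,.0995,p,R))
print('tray',np.mean([wun(u,.014,p,R) for u in((216,73),(286,73),(282,237),(221,237))],0))
a=cv2.imread('pics/w2.png');h=cv2.cvtColor(a,cv2.COLOR_BGR2HSV);print(a[150:190:2,258]);print(a[173,240:276:2])
E
python3 -m pendant '[0,0,0,0,0.5]'
```

```text
green [0.4803 0.327  0.0995]
amber [0.4963 0.2661 0.0995]
blue [0.4914 0.1959 0.0995]
tray [0.4885 0.2619 0.014 ]
[[ 36  73 107]
 [ 35  72 105]
 [ 35  70 105]
 [ 33  97 145]
 [ 85 117 150]
 [134 136 133]
 [157 160 159]
 [159 163 161]
 [158 163 161]
 [159 164 161]
 [158 162 160]
 [158 161 161]
 [158 162 160]
 [157 161 159]
 [157 162 159]
 [156 160 157]
 [156 160 160]
 [158 163 162]
 [255 255 255]
 [255 255 255]]
[[255 255 255]
 [255 255 255]
 [255 255 255]
 [155 161 159]
 [157 161 160]
 [158 162 161]
 [158 162 161]
 [158 161 161]
 [157 161 160]
 [157 162 161]
 [156 160 159]
 [158 161 161]
 [157 162 160]
 [157 161 160]
 [155 159 156]
 [255 255 255]
 [255 255 255]
 [255 255 255]]
t: 5.1
ee_pos: [0.4985, 0.2614, 0.2419]
tcp_rot: [[-0.154, 0.988, 0.001], [0.988, 0.154, 0.0], [0.0, 0.001, -1.0]]
ft_force: [0.2, 0.3, 1.4]
grip_width: 0.75
grasp_force: 0.0
```

```bash
python3 -m pendant '[0.15,-0.04,0.97,0,0.4, 0,0,0.97,0,0.4, 0,0,0.97,0,0.4, 0,0,0.97,0,0.4, 0,0,0.97,0,0.4]' | grep -E 'ee_pos|ft'
python3 -m pendant '[0,0,0.97,0,0.4, 0,0,0.97,0,0.4, 0,0,0,0,0.4, 0,0,0,0,0.4, 0,0,0,0,0.4]'
python3 -m pendant '[0,0,0,0,-0.9, 0,0,0,0,-0.9, 0,0,0,0,-0.9, 0,0,0,0,-0.9, 0,0,0,0,-0.9]' 25
python3 -m pendant '[0,0,0,0,-0.9, 0,0,0,0,-0.9, 0,0,0,0,-0.9]'
```

```text
ee_pos: [0.4975, 0.2663, 0.0962]
ft_force: [1.1, -0.9, 1.8]
t: 6.1
ee_pos: [0.4971, 0.2666, 0.0391]
tcp_rot: [[-0.155, 0.988, 0.003], [0.988, 0.155, 0.001], [0.001, 0.003, -1.0]]
ft_force: [0.6, 0.9, 0.2]
grip_width: 0.7
grasp_force: 0.0
t: 6.6
ee_pos: [0.4964, 0.2661, 0.0383]
tcp_rot: [[-0.156, 0.988, 0.002], [0.988, 0.156, 0.0], [0.0, 0.002, -1.0]]
ft_force: [-1.1, -0.6, 8.8]
grip_width: 0.324
grasp_force: 25.4
t: 6.9
ee_pos: [0.4964, 0.2661, 0.0383]
tcp_rot: [[-0.156, 0.988, 0.001], [0.988, 0.156, 0.0], [0.0, 0.002, -1.0]]
ft_force: [-0.5, -0.6, 9.3]
grip_width: 0.32
grasp_force: 25.4
```

```bash
python3 -m pendant '[0,0,-0.4,0,-0.9, 0,0,-0.8,0,-0.9, 0,0,-1,0,-0.9, 0,0,-1,0,-0.9, 0,0,-1,0,-0.9]'
python3 -m pendant '[0,0,-1,0,-0.9, 0,0,-1,0,-0.9, 0,0,-1,0,-0.9, 0,0,-1,0,-0.9, 0,0,-1,0,-0.9]' | grep ee_pos
python3 -m pendant '[0,0,-1,0,-0.9, 0,0,-0.9,0,-0.9, 0,0,0,0,-0.9, 0,0,0,0,-0.9, 0,0,0,0,-0.9]'
```

```text
t: 7.4
ee_pos: [0.4955, 0.2658, 0.1651]
tcp_rot: [[-0.156, 0.988, -0.0], [0.988, 0.156, 0.0], [0.0, -0.0, -1.0]]
ft_force: [-0.5, 0.5, -0.3]
grip_width: 0.323
grasp_force: 24.7
ee_pos: [0.4952, 0.2657, 0.3153]
t: 8.4
ee_pos: [0.4953, 0.2655, 0.3695]
tcp_rot: [[-0.156, 0.988, -0.001], [0.988, 0.156, -0.001], [-0.001, -0.001, -1.0]]
ft_force: [-1.6, -0.1, -0.4]
grip_width: 0.321
grasp_force: 24.7
```

```bash
python3 -m pendant '[-0.5,-0.046,0,0,-0.9, -0.9,-0.046,0,0,-0.9, -1,-0.046,0,0,-0.9, -1,-0.046,0,0,-0.9, -1,-0.046,0,0,-0.9]' | grep ee_pos
python3 -m pendant '[-1,-0.046,0,0,-0.9, -1,-0.046,0,0,-0.9, -1,-0.046,0,0,-0.9, -1,-0.046,0,0,-0.9, -1,-0.046,0,0,-0.9]' | grep ee_pos
python3 -m pendant '[-1,-0.046,0,0,-0.9, -1,-0.046,0,0,-0.9, -1,-0.046,0,0,-0.9, -1,-0.046,0,0,-0.9, -1,-0.046,0,0,-0.9]' | grep ee_pos
python3 -m pendant '[-1,-0.046,0,0,-0.9, -1,-0.046,0,0,-0.9, -1,-0.046,0,0,-0.9, -1,-0.046,0,0,-0.9, -0.77,-0.046,0,0,-0.9]' | grep ee_pos
python3 -m pendant '[0,0,0.3,0,-0.9, 0,0,1,0,-0.9, 0,0,1,0,-0.9, 0,0,1,0,-0.9, 0,0,1,0,-0.9]' | grep ee_pos
python3 -m pendant '[0,0,1,0,-0.9, 0,0,1,0,-0.9, 0,0,0,0,-0.9, 0,0,0,0,-0.9, 0,0,0,0,-0.9]'
```

```text
ee_pos: [0.5092, 0.1321, 0.3693]
ee_pos: [0.5254, -0.0171, 0.3694]
ee_pos: [0.5417, -0.1662, 0.3693]
ee_pos: [0.5569, -0.3094, 0.3689]
ee_pos: [0.557, -0.3061, 0.2392]
t: 11.4
ee_pos: [0.5589, -0.3065, 0.1826]
tcp_rot: [[-0.156, 0.988, 0.002], [0.988, 0.156, -0.001], [-0.001, 0.001, -1.0]]
ft_force: [-1.0, 0.1, -1.0]
grip_width: 0.325
grasp_force: 24.8
```

```bash
python3 -m pendant '[0,0,0.8,0,-0.9, 0,0,0.8,0,-0.9, 0,0,0,0,-0.9, 0,0,0,0,-0.9, 0,0,0,0,-0.9]' | grep -E 'ee_pos|ft'
python3 - <<'E'
from h import *
o=env.observe();np.savez('w3.npz',p=o['ee_pos'],R=o['tcp_rot']);w=env.camera('wrist');s=env.camera('scene');t=env.camera('top')
for n,a in zip('wst',(w,s,t)): cv2.imwrite(f'pics/3{n}.png',a)
f=lambda a,x,y,W,H,k:cv2.resize(a[y:y+H,x:x+W],None,fx=k,fy=k,interpolation=cv2.INTER_CUBIC)
A=f(w,196,70,120,180,600/180); B=f(s,165,100,95,75,4)
C=f(t,304,176,95,74,4)[:296]
cv2.imwrite('pics/c3.png',np.hstack([A,np.vstack([B,C[:300],np.zeros((600-300-C[:300].shape[0],380,3),np.uint8)])]));print(o['ee_pos'],A.shape)
E
```

```text
ee_pos: [0.5593, -0.3067, 0.135]
ft_force: [-0.5, 0.4, -0.6]
[ 0.5593 -0.3067  0.135 ] (600, 400, 3)
```

View pics/c3.png

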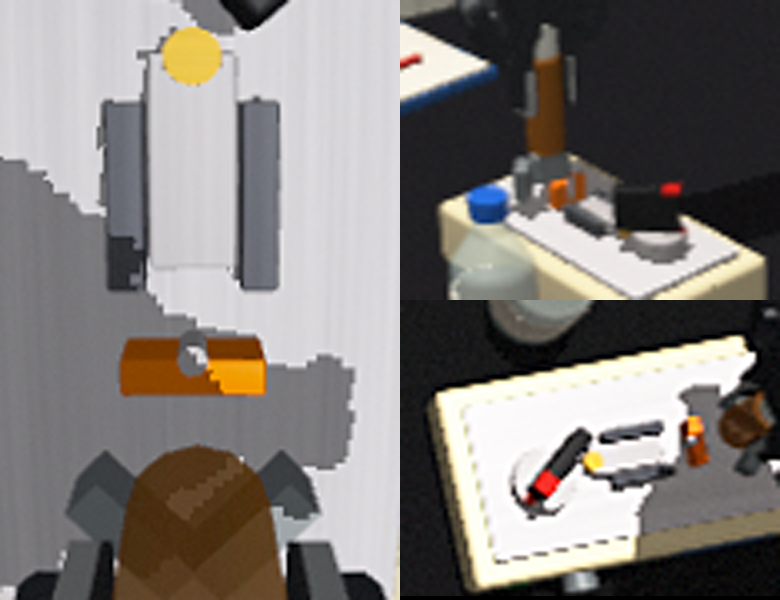

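The composite shows the vial held over the V: vial bottom edge at about (196,447), V tips at (105,452) and (287,452), pad face edge at (193,395) and roller at (191,55). I'll compute the residual offset.

Run:
```python
from h import *
q=np.load('w3.npz');p,R=q['p'],q['R'];s=600/180
W=lambda X,Y,z:(R.T@(wun((196+(X+.5)/s-.5,70+(Y+.5)/s-.5),z,p,R)-p))*1000
print('pad edge',W(120,395,.084),W(266,395,.084));print('Vtips',W(105,452,.083),W(287,452,.083));print('roller',W(191,55,.083))
print('vial bottom near edge',W(196,447,.101));print('guide bars',W(148,200,.075),W(237,200,.075))
```

```text
pad edge [ 18.0861 -17.231   50.9565] [18.0187 12.5974 51.0183]
Vtips [  5.3552 -20.7906  51.9672] [ 5.2674 17.3239 52.0461]
roller [86.1952 -2.5419 51.8907]
vial bottom near edge [12.801  -1.6772 33.9961]
guide bars [ 56.9651 -11.4419  59.9136] [56.9195  6.7247 59.9512]
```

```bash
python3 -m pendant '[0.04,-0.04,0.3,0,-0.9, 0,0,0.3,0,-0.9, 0,0,0.3,0,-0.9, 0,0,0.25,0,-0.9, 0,0,0,0,-0.9]'
python3 -m pendant '[0,0,0.08,0,-0.9, 0,0,0.05,0,-0.9, 0,0,0,0,-0.9, 0,0,0,0,-0.9]'
```

```text
t: 12.55
ee_pos: [0.5562, -0.305, 0.097]
tcp_rot: [[-0.156, 0.988, -0.002], [0.988, 0.156, 0.001], [0.001, -0.002, -1.0]]
ft_force: [-0.5, -0.5, -0.3]
grip_width: 0.316
grasp_force: 24.8
t: 12.95
ee_pos: [0.5571, -0.3054, 0.0953]
tcp_rot: [[-0.156, 0.988, 0.001], [0.988, 0.156, -0.0], [-0.0, 0.0, -1.0]]
ft_force: [-2.4, 1.5, 4.9]
grip_width: 0.321
grasp_force: 25.3
```

```bash
python3 -m pendant '[0,0,0,0,-0.2, 0,0,0,0,0, 0,0,0,0,0.3, 0,0,0,0,0.3, 0,0,0,0,0.3]'
python3 -m pendant '[0,0,-0.3,0,0.3, 0,0,-0.8,0,0.3, 0,0,-1,0,0.3, 0,0,-1,0,0.3, 0,0,-1,0,0.3]' |grep -E 'ee_pos|ft'
python3 - <<'E'
from h import *
for n in('scene','top','wrist'):
    a=env.camera(n);cv2.imwrite(f'pics/4{n}.png',a)
o=env.observe();print(o['ee_pos'],o['joint_pos']);np.savez('w4.npz',p=o['ee_pos'],R=o['tcp_rot'])
a=cv2.imread('pics/4scene.png');h=cv2.cvtColor(a,cv2.COLOR_BGR2HSV)
m=cv2.inRange(h,(8,100,40),(20,255,190))[90:190,150:270]
n,l,s,c=cv2.connectedComponentsWithStats(m)
for i in range(1,n):
    if s[i,4]>20:print(s[i]+[150,90,0,0,0],c[i]+[150,90])
P=lambda z:proj('scene',[.5575,-.3063,z]);print('expected axis',P(.061),P(.1),P(.138),P(.156))
E
```

```text
t: 13.45
ee_pos: [0.5569, -0.3054, 0.0946]
tcp_rot: [[-0.156, 0.988, -0.0], [0.988, 0.156, 0.0], [0.0, -0.0, -1.0]]
ft_force: [-0.2, 0.5, -0.0]
grip_width: 0.649
grasp_force: 0.0
ee_pos: [0.5568, -0.3052, 0.2196]
ft_force: [0.2, -0.8, 0.3]
[ 0.558  -0.3058  0.2206] [ 0.6983  0.5329 -0.4281  1.8075  0.2837  0.8574  0.2927]
[197 126  15  26 247] [202.5709 138.5547]
expected axis [202.9636 148.3283] [202.3974 136.849 ] [201.8297 125.3394] [201.5551 119.7716]
```

```bash
python3 -m pendant '[0.93,-0.01,0,0,0.3, 0.93,-0.01,0,0,0.3, 0.93,-0.01,0,0,0, 0.93,-0.01,0,0,-0.2, 0,0,0,0,-0.2]' | grep -E 'ee_pos|ft'
python3 -m pendant '[0,0,0,0.045,-0.2, 0,0,0,0.045,-0.2, 0,0,0,0.045,-0.2, 0,0,0,0.045,-0.2, 0,0,0,0.045,-0.2]' | grep -E 'ee_pos|ft'
python3 -m pendant '[0,0,0,0.045,-0.2, 0,0,0,0.045,-0.2, 0,0,0,0.045,-0.2, 0,0,0,0.045,-0.2, 0,0,0,0.045,-0.2]' | grep -E 'ee_pos|ft'
python3 -m pendant '[0,0,0,0.045,-0.2, 0,0,0,0.045,-0.2, 0,0,0,0.045,-0.2, 0,0,0,0.045,-0.2, 0,0,0,0.045,-0.2]' | grep -E 'ee_pos|ft'
python3 -m pendant '[0,0,0,0.045,-0.2, 0,0,0,0.045,-0.2, 0,0,0,0,-0.2, 0,0,0,0,-0.2, 0,0,0,0,-0.2]'
python3 - <<'E'
from h import *
o=env.observe();R=o['tcp_rot'];print(o['joint_pos'],'yang',np.arctan2(R[1,1],R[0,1]))
d=np.array([.5394,-.1955,.086])-o['ee_pos'];print('tool delta/30mm',R.T@d/.03)
cv2.imwrite('pics/5w.png',env.camera('wrist'));np.savez('w5.npz',p=o['ee_pos'],R=R)
a=cv2.imread('pics/5w.png');h=cv2.cvtColor(a,cv2.COLOR_BGR2HSV);m=cv2.inRange(h,(0,150,90),(6,255,255))|cv2.inRange(h,(174,150,90),(180,255,255))
n,l,s,c=cv2.connectedComponentsWithStats(m)
for i in range(1,n):
    if s[i,4]>15:print('red',s[i],c[i],wun(c[i],.112,o['ee_pos'],R))
E
```

```text
ee_pos: [0.5376, -0.1911, 0.2175]
ft_force: [0.5, -0.2, 0.1]
ee_pos: [0.538, -0.196, 0.2172]
ft_force: [-0.4, -0.1, -1.0]
ee_pos: [0.538, -0.196, 0.2172]
ft_force: [0.5, 0.5, 0.3]
ee_pos: [0.538, -0.1959, 0.2172]
ft_force: [-1.0, 0.9, 0.6]
t: 16.6
ee_pos: [0.5382, -0.1955, 0.2176]
tcp_rot: [[0.782, -0.623, -0.0], [-0.623, -0.782, -0.0], [-0.0, 0.0, -1.0]]
ft_force: [-0.3, 0.1, 0.4]
grip_width: 0.4
grasp_force: 0.0
[ 0.0902  0.4401  0.2241  1.978  -0.1409  0.7385 -1.8456] yang -2.24369829485896
tool delta/30mm [ 0.0315 -0.026   4.3854]
red [506   0   6   9  24] [508.9583   3.125 ] [ 0.532  -0.5504  0.112 ]
red [247 201  14  14 173] [253.6821 207.6705] [ 0.5257 -0.184   0.112 ]
```

```bash
python3 -m pendant '[0.03,-0.03,0.9,0,-0.2, 0,0,0.9,0,-0.2, 0,0,0.9,0,-0.2, 0,0,0.9,0,-0.2, 0,0,0.5,0,-0.2]' | grep -E 'ee_pos|ft'
python3 -m pendant '[0,0,0.26,0,-0.2, 0,0,0,0,-0.2, 0,0,0,0,-0.2]' | grep -E 'ee_pos|ft'
python3 -m pendant '[0,0,0,0,-0.9, 0,0,0,0,-0.9, 0,0,0,0,-0.9, 0,0,0,0,-0.9, 0,0,0,0,-0.9]' 40
python3 - <<'E'
from h import *
o=env.observe();R=o['tcp_rot'];print(o['joint_pos'],'yang',np.arctan2(R[1,1],R[0,1]),o['moment'])
E
```

```text
ee_pos: [0.5388, -0.1951, 0.0928]
ft_force: [0.7, -0.2, -0.6]
ee_pos: [0.5399, -0.1955, 0.0875]
ft_force: [1.0, -0.2, 0.6]
t: 17.95
ee_pos: [0.5399, -0.1956, 0.088]
tcp_rot: [[0.78, -0.626, 0.001], [-0.626, -0.78, -0.001], [0.001, -0.0, -1.0]]
ft_force: [-1.0, -0.2, 6.8]
grip_width: 0.137
grasp_force: 40.8
[ 0.144   0.6243  0.1544  2.0709 -0.2038  0.4588 -1.7942] yang -2.24686427572125 [-0.2058  0.3209 -0.0013]
```

```bash
python3 -m pendant '[0,0,0,-0.045,-0.9, 0,0,0,-0.045,-0.9, 0,0,0,-0.045,-0.9, 0,0,0,-0.045,-0.9, 0,0,0,-0.045,-0.9]' | grep -E 'ee_pos|ft|rot'
python3 -m pendant '[0,0,0,-0.045,-0.9, 0,0,0,-0.045,-0.9, 0,0,0,-0.045,-0.9, 0,0,0,-0.045,-0.9, 0,0,0,-0.045,-0.9]' | grep -E 'ee_pos|ft|rot'
python3 -m pendant '[0,0,0,-0.045,-0.9, 0,0,0,-0.045,-0.9, 0,0,0,-0.045,-0.9, 0,0,0,-0.045,-0.9, 0,0,0,-0.045,-0.9]' | grep -E 'ee_pos|ft|rot'
python3 -m pendant '[0,0,0,-0.045,-0.9, 0,0,0,-0.0446,-0.9, 0,0,0,0,-0.9, 0,0,0,0,-0.9, 0,0,0,0,-0.9]'
python3 - <<'E'
from h import *
o=env.observe();R=o['tcp_rot'];print(o['joint_pos'],'yang',np.arctan2(R[1,1],R[0,1]),o['moment'])
E
```

```text
ee_pos: [0.5398, -0.196, 0.088]
tcp_rot: [[0.999, 0.036, 0.001], [0.036, -0.999, -0.001], [0.001, 0.001, -1.0]]
ft_force: [-2.8, -2.2, 5.5]
ee_pos: [0.5399, -0.1963, 0.088]
tcp_rot: [[0.737, 0.676, 0.001], [0.676, -0.737, -0.002], [-0.0, 0.002, -1.0]]
ft_force: [-0.9, -3.0, 5.0]
ee_pos: [0.5402, -0.1965, 0.088]
tcp_rot: [[0.122, 0.993, 0.002], [0.993, -0.122, -0.002], [-0.002, 0.002, -1.0]]
ft_force: [-0.6, -2.3, 4.6]
t: 19.95
ee_pos: [0.5404, -0.1964, 0.088]
tcp_rot: [[-0.154, 0.988, 0.002], [0.988, 0.154, -0.002], [-0.002, 0.002, -1.0]]
ft_force: [0.6, -2.0, 6.0]
grip_width: 0.129
grasp_force: 40.6
[ 0.586   0.6631 -0.4992  2.0409  0.5766  0.5746 -0.1639] yang 0.15491858297943983 [-0.6834  0.0348  0.1598]
```

```bash
python3 -m pendant '[0,0,0,0,-0.5, 0,0,0,0,-0.2, 0,0,0,0,-0.2, 0,0,0,0,-0.2, 0,0,-0.3,0,-0.2]' | grep -E 'ee_pos|ft|gr'
python3 -m pendant '[0,0,-1,0,-0.2, 0,0,-1,0,-0.2, 0,0,-1,0,-0.2, 0,0,-1,0,-0.2, 0,0,-1,0,-0.2]' | grep -E 'ee_pos|ft'
python3 -m pendant '[0,0,-0.3,0,-0.2, 0,0,0,0,-0.2, 0,0,0,0,-0.2]' | grep -E 'ee_pos|ft'
python3 - <<'E'
from h import *
o=env.observe();R=o['tcp_rot'];p=o['ee_pos'];np.savez('w6.npz',p=p,R=R)
w=env.camera('wrist');s=env.camera('scene');t=env.camera('top')
for n,a in zip('wst',(w,s,t)): cv2.imwrite(f'pics/6{n}.png',a)
h=cv2.cvtColor(w,cv2.COLOR_BGR2HSV);m=cv2.inRange(h,(0,150,90),(6,255,255))|cv2.inRange(h,(174,150,90),(180,255,255))
n,l,st,c=cv2.connectedComponentsWithStats(m)
for i in range(1,n):
    if st[i,4]>30:print('red',st[i],c[i],wun(c[i],.112,p,R))
f=lambda a,x,y,W,H,k:cv2.resize(a[y:y+H,x:x+W],None,fx=k,fy=k,interpolation=cv2.INTER_CUBIC)
cv2.imwrite('pics/c6.png',np.hstack([f(w,196,120,120,180,600/180),np.vstack([f(s,165,100,100,75,4),f(t,304,176,100,75,4)])]))
E
```

```text
ee_pos: [0.539, -0.1949, 0.0954]
ft_force: [0.1, 0.5, 0.6]
grip_width: 0.402
grasp_force: 0.0
ee_pos: [0.5393, -0.1949, 0.2478]
ft_force: [0.6, -0.7, -0.9]
ee_pos: [0.539, -0.1952, 0.2543]
ft_force: [-0.0, -0.2, -1.3]
red [251 192  12  12 139] [256.554  197.3022] [ 0.5418 -0.2135  0.112 ]
```

View pics/c6.png

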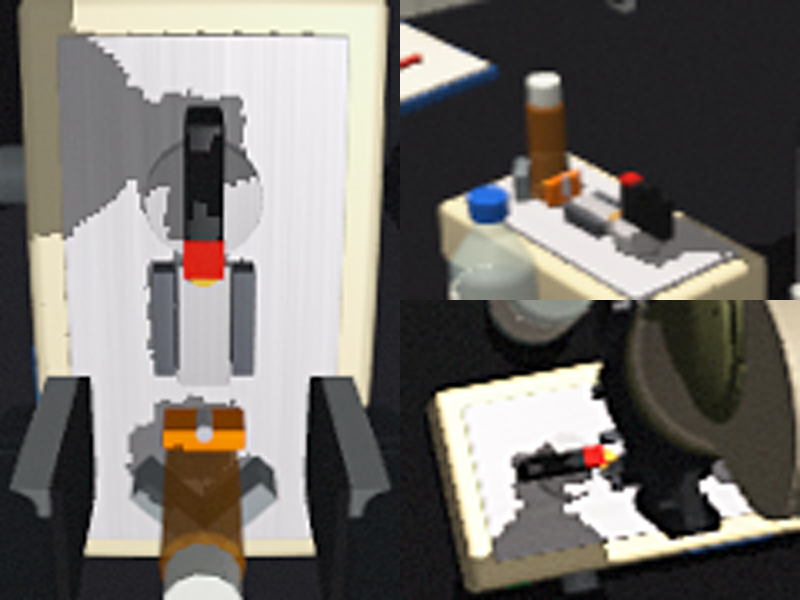

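The last composite shows the handle in line with the guide bars and the red end at (204,260) over the roller. The pad at (204,430) presses the upright vial into the V. Measured from the mark, the cam is within about 0.01 rad of square.

```bash
python3 -c "
from workcell import env
print(env.job_done())"
```

```text
the job is handed in; nothing more can be done
None
```

The job is handed in: the amber vial stands upright in the nest, clamped by the orange pad, with the cam's red end pointing at the follower (within about 0.01 rad), and the gripper has let go and is clear of everything.

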